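# Change over the stage clips on a counting slide

## Task

The glass counting slide on the dark stage is held down by the clip with the red knob, which hides the counting chamber to be looked at next. Swing the clip with the blue knob round its screw until its shoe rests on its own end of the slide, pointing straight across it; only then swing the red clip round its screw right off the slide, so that no part of it is above the glass. The slide must never lie unheld and must stay where it is; leave the other things alone.

Things in the scene. Friction and masses are not known exactly. Their poses are not given: they have to be found in the camera images.
- stage: Fixed dark steel stage plate lying on the table, 125 (its x) by 170 (its y) by 12 mm thick. Origin: centre of its underside. Its -x side is the front (towards the robot), turned by up to 0.45 rad. The slide lies on the front half; two clips pivot on screws in the rear half. A 3 mm high aluminium rail with returned corners stops the slide at the front and the sides.
- slide: Loose clear glass counting slide, 40 (its x) by 90 (its y) by 4 mm, 36 g, with a white ruled counting chamber near each end (30 mm from its middle). Origin: centre of its underside. Lies on the stage, long side along the stage's y, centre 30 mm in front of the stage's centre; its upper face is 16 mm above the table.
- red_knob (a point): Centre of the round upright red knob, 14 mm in diameter, 20 mm tall (10 above, 10 below this point), on the tip of the red clip's arm, right over its shoe, 42 mm from the pivot axis. This point is 34 mm above the table with the clip off the slide, 37 mm with it on. The arm's upper side is 13 mm below this point.
- red_toe (a point): Middle of the flat underside of the red clip's shoe (which presses on the slide), 21 mm below the knob's centre. The shoe is 15 mm long along the arm; the flat is 6 mm wide, and the sides turn up like a ski at 26 degrees, to 12 mm from the middle, so that it rides up the slide's edge. Off the slide this point is 1 mm above the stage plate, on it 4 mm.
- red_screw (a point): Top centre of the red clip's pivot screw, 24 mm above the table; the clip swings about the vertical line through it. It stands 42 mm behind the slide's long centre line, 30 mm left or right of the slide's middle (which clip is on which side varies).
- red_clip (a joint): Swing of the red clip about its screw, rad, -2.8 to 2.8; 0 = arm points straight across the slide to the stage's front (-x), positive = counterclockwise from above (+1.57: arm points to the stage's -y). Stays where it is left (0.6 N at the knob moves it). Starts within 0.2 of 0, on the slide.
- red_blade: The red clip's steel spring arm, 10 mm wide. Origin on the pivot axis at the arm's underside; it points along its -x. Its tip presses the slide with 2.5 N and can be lifted at the knob by up to 10 mm (3.5 N at 6 mm); let go, it snaps down. Lifted 5 mm from off-slide level the shoe passes over the slide. A tight grip that does not rise 3 mm may hinder its riding up.
- blue_knob (a point): Centre of the round upright blue knob, 14 mm in diameter, 20 mm tall (10 above, 10 below this point), on the tip of the blue clip's arm, right over its shoe, 42 mm from the pivot axis. This point is 34 mm above the table with the clip off the slide, 37 mm with it on. The arm's upper side is 13 mm below this point.
- blue_toe (a point): Middle of the flat underside of the blue clip's shoe (which presses on the slide), 21 mm below the knob's centre. The shoe is 15 mm long along the arm; the flat is 6 mm wide, and the sides turn up like a ski at 26 degrees, to 12 mm from the middle, so that it rides up the slide's edge. Off the slide this point is 1 mm above the stage plate, on it 4 mm.
- blue_screw (a point): Top centre of the blue clip's pivot screw, 24 mm above the table; the clip swings about the vertical line through it. It stands 42 mm behind the slide's long centre line, 30 mm left or right of the slide's middle (which clip is on which side varies).
- blue_clip (a joint): Swing of the blue clip about its screw, rad, -2.8 to 2.8; 0 = arm points straight across the slide to the stage's front (-x), positive = counterclockwise from above (+1.57: arm points to the stage's -y). Stays where it is left (0.6 N at the knob moves it). Starts between 1.75 and 2.25, parked behind the slide.
- blue_blade: The blue clip's steel spring arm, 10 mm wide. Origin on the pivot axis at the arm's underside; it points along its -x. Its tip presses the slide with 2.5 N and can be lifted at the knob by up to 10 mm (3.5 N at 6 mm); let go, it snaps down. Lifted 5 mm from off-slide level the shoe passes over the slide. A tight grip that does not rise 3 mm may hinder its riding up.
- dropper_bottle: Bystander: small loose bottle with red dropper cap, 25 mm across, 78 mm tall. Origin at the centre of its underside.
- amber_bottle: Bystander: loose amber bottle with white cap, 38 mm across, 82 mm tall. Origin at the centre of its underside.
- petri_90: Bystander: loose clear flat dish, 91 mm across, 14 mm tall. Origin at the centre of its underside.

How it is judged:
By the outcome, as a careful person would: the job done as asked, in the order asked, and still so for the second after the job is handed in, with the robot touching nothing.
It also fails if it takes over 48 s, if anything falls off the work surface, if the arm or the gripper's body presses on something with over 40 N, if the wrist force passes 120 N, or if a joint passes its speed limit or range.

## Robot

A 6-joint arm with a two-finger parallel gripper is mounted at the origin on a cart in front of the work surface, level with it; the furniture and walls round the work are solid. World frame = base frame: x ahead of the robot, y to its left, z up, the work surface at z = 0. Lengths are in m, angles in rad, forces in N, time in s.
With the tool pointing down it reaches from about 0.425 to 0.95 m from the base axis. Payload 3.5 kg.
Tool frame: the origin (TCP) lies on the centre line of the jaws, within the pads' length; the fingertips stand 17 mm ahead of it and the grasp point (between the pads) lies 2 mm behind it; z points along the fingers, y is the line along which they close (so a half turn about z gives the same grasp; the last joint's range is limited). The gripper opens to 85 mm and grips with 20 to 120 N. Pads are 22 mm wide; open, the fingers measure 114 mm over their backs; the gripper's body (76 mm by 85 mm) begins 54 mm behind the grasp point. The pads swing forward as they close: fully open they stand 13 mm farther back than shut.
Start: joints at [-1.384, 0.286, 1.577, -0, 1.279, -0.15], TCP at [0.223, -0.637, 0.248] pointing down, gripper open.
Joint ranges: [-2.77, 2.77], [-0.9, 2.22], [0.21, 2.48], [-1.53, 4.67], [0.24, 2.81], [-2.84, 2.84]. Speed limits (rad/s): [2.79, 2.79, 3.14, 3.14, 3.14, 3.14].

## Interface

Orientations are given as a unit quaternion [x, y, z, w].
In Python, from plant import ctrl gives the robot as it stands. The module is installed in compiled form; this text tells all that it offers.
- The arm moves only by the tool drive_tool, never from a script. Its argument "moves" is a list of rows, each a list of 3 entries, a list of its own where there are three numbers: the turn, a rotation vector about the tool's x, y, z in rad, then the shift along the tool's x, y, z in m, then the finger opening in m, from 0 to 0.0854. A call has 1 to 5 rows; each row shifts and turns the commanded pose from where the row before left it, along the tool's axes as they then stand; what a row does not reach is not made up. A row lasts 1/8 s, in which the tool goes at most 62.5 mm and 10.7 degrees, less where a joint would pass 70% of its speed; a pose out of reach is approached as far as the arm can. A call with a gripper value outside its range is refused whole. The fingers move at their own pace and stop on an object; "grip_force" is the grip in N (left out, the last holds). Time passes only in rows, so rows that do not move let the fingers close. It gives the time, the measured TCP pose, the force, the opening and the grip force at its end, in the units of the state.
- ctrl.get_state(): the state, without advancing time (a new reading comes with each control period).
- ctrl.read_camera(name): name is "side" or "top"; returns a dict with "image" (400x640x3 uint8, red, green, blue), "fx", "fy", "cx", "cy" (pixels), "R" (3x3) and "t" (3): a world point X has camera coordinates R X + t. Camera axes: x right, y down, z forward; pixel columns grow to the right and rows downward; lengths in m; the calibration is good to about 2 mm. A picture is of the moment at which its call begins. There is no depth.
- ctrl.sign_off(): hands the job in; it is judged then, once.
The state is a dict: "time": time; "qpos": joint angles; "dq": joint speeds; "joint_efforts": joint torques, N m; "eef_pos": TCP position; "tcp_rot": TCP orientation; "contact_force": force on the tool from outside, world axes, zero at the start; "wrist_torque": the same for the moment, N m; "opening": opening from 0.0 (shut) to 1.0 (fully open); "finger_force": force on a finger pad.
Only numpy, scipy, OpenCV 4.12 (cv2) and the standard library are available. Lean on these libraries where they do the work, as an engineer would, in place of code of your own. Each camera call takes 0.05 s, during which the arm holds its last target. There are 200 camera calls.

## Working session

There is one attempt and no reset: what is moved stays moved. The work goes in short steps, Python scripts to look and compute and a tool call to move; the robot and the scene stay as the last step left them, time stands still between calls to the robot, and variables do not carry over. Pictures are saved under pics/ and viewed, at most 10 in all, crops included, and the job is handed in when it is done.

Besides the shell and the picture viewer there is one more tool, called after "Request:" as name(argument=value, ...), one argument or row to a line, values as JSON. drive_tool: Moves the arm, as the interface text tells. Its arguments: {"type":"object","properties":{"moves":{"type":"array","items":{"type":"array"}},"grip_force":{"type":"number"}},"required":["moves"]}

```bash
mkdir -p pics
python3 - <<'E'
from plant import ctrl
import cv2,numpy as np
for n in("top","side"):
    c=ctrl.read_camera(n);cv2.imwrite(f"pics/{n}0.png",c["image"][...,::-1])
    print(n,c["fx"],c["fy"],c["cx"],c["cy"],np.round(c["R"],4).tolist(),np.round(c["t"],4).tolist())
s=ctrl.get_state();print({k:np.round(v,3).tolist() for k,v in s.items()})
E
```

```text
top 490.5584301259817 490.5584301259817 311.47863354216435 198.72238591581376 [[-0.0213, -0.9998, 0.0028], [-0.9962, 0.021, -0.0844], [0.0844, -0.0046, -0.9964]] [-0.0708, 0.5153, 1.2841]
side 512.5399936090041 512.5399936090041 317.2378401249829 197.97430439092338 [[0.9916, -0.128, 0.0178], [-0.0401, -0.436, -0.8991], [0.1228, 0.8908, -0.4374]] [-0.5412, 0.0171, 1.4837]
{'time': 0.1, 'qpos': [-1.384, 0.287, 1.578, -0.0, 1.279, -0.15], 'dq': [-0.002, -0.003, -0.004, 0.001, -0.001, 0.0], 'joint_efforts': [0.001, -40.73, -29.37, -0.0, 0.003, 0.0], 'eef_pos': [0.223, -0.637, 0.247], 'tcp_rot': [0.986, 0.168, -0.0, -0.001], 'contact_force': [0.074, 0.022, 0.172], 'wrist_torque': [-0.021, 0.054, 0.055], 'finger_force': 0.0, 'opening': 1.0}
```

View pics/top0.png

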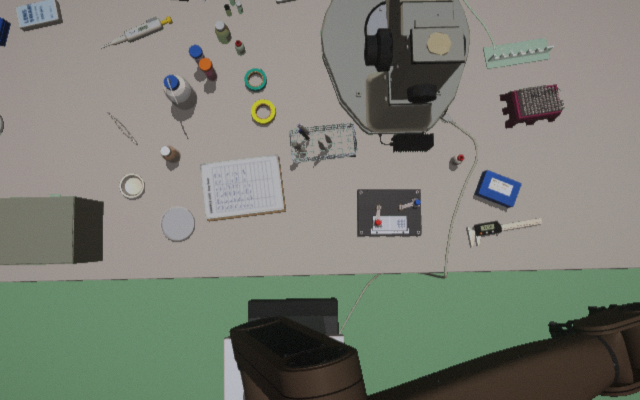

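View pics/side0.png

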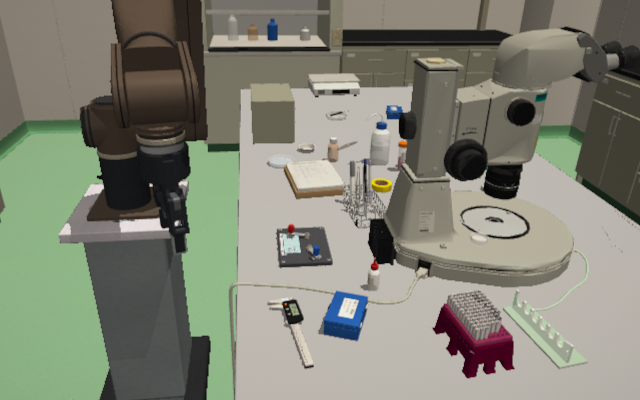

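The top view shows the stage at about (390,212), the red knob at (378,223) on the slide and the blue knob at (417,203) parked to the right. In the side view they are at (291,229) and (316,250). Next I'll triangulate them and zoom in.

```bash
cat > h.py <<'E'
from plant import ctrl
import cv2,numpy as np
def proj(c,X):
    p=np.asarray(c["R"])@X+np.asarray(c["t"]);return np.array([c["fx"]*p[0]/p[2]+c["cx"],c["fy"]*p[1]/p[2]+c["cy"]])
def unproj(c,uv,z):
    R=np.asarray(c["R"]);t=np.asarray(c["t"]);d=R.T@np.array([(uv[0]-c["cx"])/c["fx"],(uv[1]-c["cy"])/c["fy"],1]);o=-R.T@t
    return o+d*(z-o[2])/d[2]
def blob(im,col,box):
    x0,y0,x1,y1=box;h=cv2.cvtColor(im[y0:y1,x0:x1],cv2.COLOR_RGB2HSV).astype(int)
    H,S,V=h[...,0],h[...,1],h[...,2]
    m=(S>130)&(V>60)&(((H<8)|(H>172)) if col=="red" else ((H>100)&(H<125)))
    w=m*1.;ys,xs=np.nonzero(m);return (np.array([xs.mean()+x0,ys.mean()+y0]),len(xs)) if len(xs) else (None,0)
TB=(352,180,428,242);SB=(265,215,340,272)
E
python3 - <<'E'
from h import *
T=ctrl.read_camera("top");S=ctrl.read_camera("side")
for col in("red","blue"):
    a,n=blob(T["image"],col,TB);b,m=blob(S["image"],col,SB)
    print(col,a,n,b,m)
    z=.041 if col=="red" else .038
    print(" top",unproj(T,a,z)," side",unproj(S,b,z-.004))
c1=cv2.resize(T["image"][182:244,350:430],None,fx=8,fy=8,interpolation=cv2.INTER_CUBIC)
c2=cv2.resize(S["image"][217:272,265:340],None,fx=8,fy=8,interpolation=cv2.INTER_CUBIC)
cv2.imwrite("pics/z1.png",c1[...,::-1]);cv2.imwrite("pics/z2.png",c2[...,::-1])
E
```

```text
red [377.66666667 222.125     ] 24 [290.63636364 228.22727273] 44
 top [ 0.44707995 -0.25330571  0.041     ]  side [ 0.44454682 -0.25342972  0.037     ]
blue [417.09090909 201.90909091] 22 [316.14285714 249.81632653] 49
 top [ 0.49809217 -0.35914031  0.038     ]  side [ 0.49640799 -0.35752486  0.034     ]
```

View pics/z1.png

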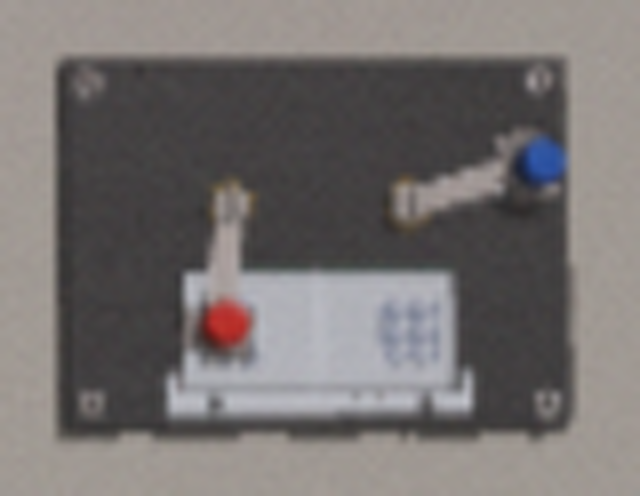

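View pics/z2.png

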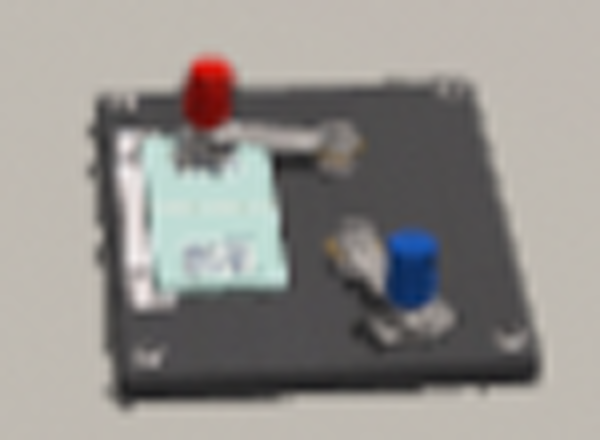

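The zoomed top view shows the red screw at crop (231,203), the blue screw at (409,202), the slide corners near (184,272), (455,272) and (455,388), and the stage nearly square to the world. The blue clip is at about 1.9 rad. Next I'll work out the geometry.

Run:
```python
from h import *
T=ctrl.read_camera("top");S=ctrl.read_camera("side")
f=lambda x,y:((x+.5)/8+350-.5,(y+.5)/8+182-.5)
g=lambda x,y:((x+.5)/8+265-.5,(y+.5)/8+217-.5)
P={}
for n,p,z in [("rs",f(231,203),.024),("bs",f(409,202),.024),("slTL",f(184,272),.016),("slTR",f(455,272),.016),("stTL",f(60,62),.012),("stTR",f(563,62),.012),("stBL",f(60,430),.012),("stBR",f(570,428),.012)]:
    P[n]=unproj(T,p,z)[:2];print(n,P[n].round(4))
for n,p,z in [("rs",g(342,138),.024),("bs",g(352,235),.024)]: print("side",n,unproj(S,p,z)[:2].round(4))
for a,b in (("bs","rs"),("slTR","slTL"),("stTR","stTL"),("stBR","stBL")):
    d=P[b]-P[a];print(a,np.linalg.norm(d).round(4),"yaw",np.arctan2(-d[0],d[1]).round(3))
rk=np.array([.4458,-.2534]);bk=np.array([.4973,-.3583])
for s,k in(("rs",rk),("bs",bk)):
    d=k-P[s];print(s,np.linalg.norm(d),"phi-pi",(np.arctan2(d[1],d[0])-np.pi+np.pi)%(2*np.pi)-np.pi)
```

```text
rs [ 0.4879 -0.259 ]
bs [ 0.487  -0.3181]
slTL [ 0.4657 -0.2437]
slTR [ 0.4638 -0.3341]
stTL [ 0.5373 -0.2048]
stTR [ 0.5338 -0.3739]
stBL [ 0.4141 -0.2012]
stBR [ 0.4111 -0.3713]
side rs [ 0.486  -0.2632]
side bs [ 0.4825 -0.322 ]
bs 0.0591 yaw -0.015
slTR 0.0904 yaw -0.021
stTR 0.1691 yaw -0.021
stBR 0.1701 yaw -0.017
rs 0.04247731471909893 phi-pi -0.13278977725161978
bs 0.04146995061913578 phi-pi 1.8220976949947723
```

Request:
drive_tool(
  moves=[
    [[0, 0, 0], [0.044, -0.0216, 0.015], 0.04],
    [[0, 0, 0], [0.044, -0.0216, 0.015], 0.04],
    [[0, 0, 0], [0.044, -0.0216, 0.015], 0.04],
    [[0, 0, 0], [0.044, -0.0216, 0.015], 0.04],
    [[0, 0, 0], [0.044, -0.0216, 0.015], 0.04],
  ],
  grip_force=20,
)

```text
time: 0.92
eef_pos: [0.396, -0.4612, 0.173]
tcp_rot: [0.986, 0.168, 0.0, 0.0]
contact_force: [0.1, -1.1, -1.4]
opening: 0.469
finger_force: 0.0
```

Request:
drive_tool(
  moves=[
    [[0, 0, 0], [0.044, -0.0216, 0.022], 0.04],
    [[0, 0, 0], [0.044, -0.0216, 0.022], 0.04],
    [[0, 0, 0], [0.044, -0.0216, 0.022], 0.04],
    [[0, 0, -0.18], [0, 0, 0], 0.04],
    [[0, 0, -0.18], [0, 0, 0], 0.04],
  ],
)

```text
time: 1.55
eef_pos: [0.4986, -0.3566, 0.1067]
tcp_rot: [0.939, 0.345, -0.0, -0.0]
contact_force: [-0.1, -0.0, 0.1]
opening: 0.468
finger_force: 0.0
```

Request:
drive_tool(
  moves=[
    [[0, 0, -0.18], [0, 0, 0], 0.04],
    [[0, 0, -0.18], [0, 0, 0], 0.04],
    [[0, 0, -0.18], [0, 0, 0], 0.04],
    [[0, 0, -0.18], [0, 0, 0], 0.04],
    [[0, 0, -0.18], [0, 0, 0], 0.04],
  ],
)

```text
time: 2.17
eef_pos: [0.4982, -0.3576, 0.1073]
tcp_rot: [0.696, 0.718, -0.0, 0.0]
contact_force: [0.5, -0.0, -0.2]
opening: 0.468
finger_force: 0.0
```

Request:
drive_tool(
  moves=[
    [[0, 0, -0.18], [0, 0, 0], 0.04],
    [[0, 0, -0.043], [0, 0, 0], 0.04],
    [[0, 0, 0], [0, 0, 0], 0.04],
  ],
)

```text
time: 2.55
eef_pos: [0.4982, -0.3576, 0.1073]
tcp_rot: [0.614, 0.789, 0.0, 0.0]
contact_force: [-0.3, -1.2, 0.0]
opening: 0.463
finger_force: 0.0
```

Request:
drive_tool(
  moves=[
    [[0, 0, 0], [0, 0, 0.02], 0.04],
    [[0, 0, 0], [0, 0, 0.02], 0.04],
    [[0, 0, 0], [0, 0, 0], 0.04],
  ],
)

```text
time: 2.92
eef_pos: [0.4964, -0.3559, 0.0635]
tcp_rot: [0.614, 0.789, 0.0, -0.003]
contact_force: [0.3, 0.4, 1.1]
opening: 0.465
finger_force: 0.0
```

Run:
```python
from h import *
S=ctrl.read_camera("side")["image"][170:290,245:365];T=ctrl.read_camera("top")["image"][162:282,330:450]
c=np.hstack([cv2.resize(i,(400,400),interpolation=cv2.INTER_CUBIC) for i in(S,T)])
cv2.imwrite("pics/a1.png",c[...,::-1])
```

```text
(no output)
```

View pics/a1.png

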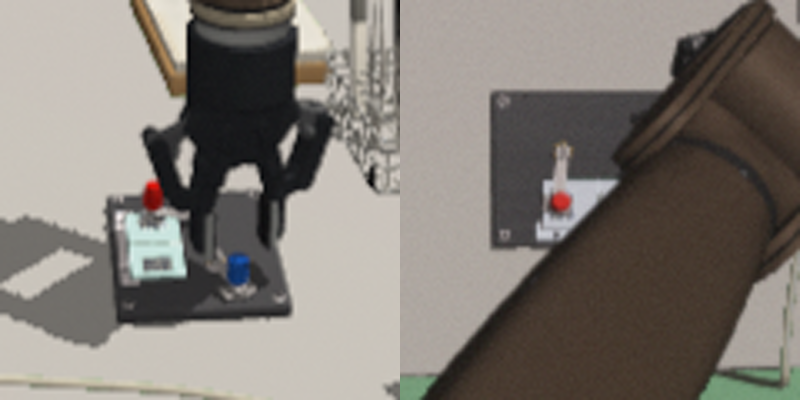

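The side view (left half) has the blue knob at (238,268), centred between the fingertips at columns 205 and 270. I'll lower and grip.

Request:
drive_tool(
  moves=[
    [[0, 0, 0], [-0.001, 0, 0.01], 0.04],
    [[0, 0, 0], [0, 0, 0.01], 0.04],
    [[0, 0, 0], [0, 0, 0], 0.03],
    [[0, 0, 0], [0, 0, 0], 0.01],
    [[0, 0, 0], [0, 0, 0], 0.005],
  ],
)

```text
time: 3.65
eef_pos: [0.4984, -0.3586, 0.0474]
tcp_rot: [0.614, 0.789, -0.0, 0.0]
contact_force: [-0.7, 0.0, -1.7]
opening: 0.15
finger_force: 19.6
```

Request:
drive_tool(
  moves=[
    [[0, 0, 0], [0, 0, 0], 0.005],
    [[0, 0, 0], [0, 0, 0], 0.005],
  ],
)

```text
time: 3.9
eef_pos: [0.4984, -0.3586, 0.0473]
tcp_rot: [0.614, 0.789, -0.0, 0.0]
contact_force: [-0.6, -0.3, -1.5]
opening: 0.15
finger_force: 19.7
```

Request:
drive_tool(
  moves=[
    [[0, 0, 0], [0, 0, -0.0035], 0.005],
    [[0, 0, 0], [0, 0, -0.0035], 0.005],
    [[0, 0, 0.14], [0.0004, -0.0059, 0], 0.005],
    [[0, 0, 0.14], [0.0004, -0.0059, 0], 0.005],
    [[0, 0, 0], [0, 0, 0], 0.005],
  ],
  grip_force=35,
)

```text
time: 4.53
eef_pos: [0.4859, -0.3583, 0.0527]
tcp_rot: [0.718, 0.696, 0.001, -0.002]
contact_force: [1.7, 3.1, -10.4]
opening: 0.139
finger_force: 34.2
```

Request:
drive_tool(
  moves=[
    [[0, 0, 0], [0, 0, 0], 0.005],
  ],
)

```text
time: 4.65
eef_pos: [0.4859, -0.3583, 0.0528]
tcp_rot: [0.717, 0.697, 0.0, -0.002]
contact_force: [1.1, 4.4, -9.8]
opening: 0.146
finger_force: 34.1
```

Request:
drive_tool(
  moves=[
    [[0, 0, 0.14], [0.0012, -0.0059, 0], 0.005],
    [[0, 0, 0.14], [0.0004, -0.0059, 0], 0.005],
    [[0, 0, 0], [0, 0, 0], 0.005],
  ],
)

```text
time: 5.03
eef_pos: [0.4749, -0.3564, 0.0537]
tcp_rot: [0.807, 0.59, 0.0, -0.001]
contact_force: [2.5, 3.4, -11.6]
opening: 0.14
finger_force: 34.1
```

Request:
drive_tool(
  moves=[
    [[0, 0, 0.14], [0.0014, -0.0059, 0], 0.005],
    [[0, 0, 0.14], [0.0004, -0.0059, 0], 0.005],
    [[0, 0, 0.14], [0.0004, -0.0059, 0], 0.005],
    [[0, 0, 0], [0, 0, 0], 0.005],
  ],
)

```text
time: 5.52
eef_pos: [0.4606, -0.3481, 0.0547]
tcp_rot: [0.912, 0.41, 0.0, 0.001]
contact_force: [2.4, 0.3, -10.1]
opening: 0.141
finger_force: 34.1
```

Run:
```python
from h import *
S=ctrl.read_camera("side")["image"][190:280,255:345]
c=cv2.resize(S,(600,600),interpolation=cv2.INTER_CUBIC)
cv2.imwrite("pics/a2.png",c[...,::-1])
```

```text
(no output)
```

View pics/a2.png

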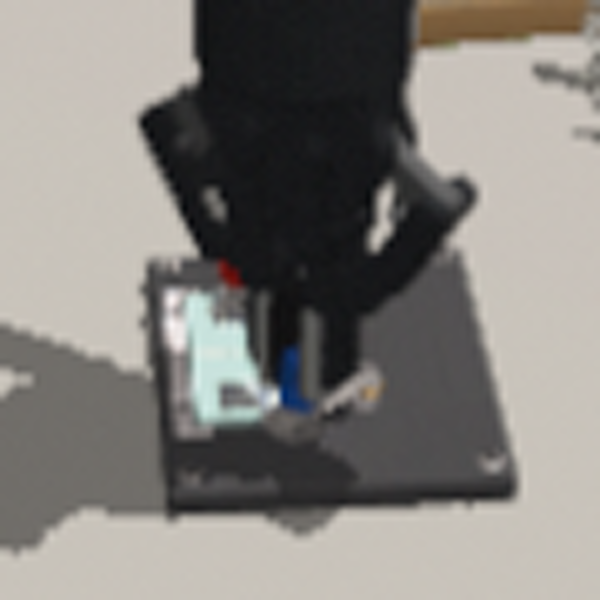

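The clip is held with its shoe raised, just reaching the slide corner at about (280,420), and the red knob at (230,272) is untouched. I'll continue the swing.

Request:
drive_tool(
  moves=[
    [[0, 0, 0.144], [0.0006, -0.006, 0], 0.005],
    [[0, 0, 0.144], [0.0005, -0.006, 0], 0.005],
    [[0, 0, 0.144], [0.0005, -0.006, 0], 0.005],
    [[0, 0, 0.144], [0.0004, -0.006, 0], 0.005],
    [[0, 0, 0], [0, 0, 0], 0.005],
  ],
)

```text
time: 6.2
eef_pos: [0.4487, -0.3285, 0.0551]
tcp_rot: [0.991, 0.134, 0.001, 0.002]
contact_force: [4.0, -3.4, -12.3]
opening: 0.141
finger_force: 34.1
```

Request:
drive_tool(
  moves=[
    [[0, 0, 0.144], [0.0004, -0.006, 0], 0.005],
    [[0, 0, 0.143], [0.0004, -0.006, 0], 0.005],
    [[0, 0, 0], [0, 0, 0], 0.005],
    [[0, 0, 0], [0, 0, 0], 0.005],
  ],
)

```text
time: 6.7
eef_pos: [0.4472, -0.3156, 0.0548]
tcp_rot: [1.0, -0.009, 0.001, 0.0]
contact_force: [5.6, -0.8, -10.3]
opening: 0.14
finger_force: 34.2
```

Request:
drive_tool(
  moves=[
    [[0, 0, 0], [0, 0, 0.0025], 0.005],
    [[0, 0, 0], [0, 0, 0.002], 0.005],
    [[0, 0, 0], [0, 0, 0], 0.012],
    [[0, 0, 0], [0, 0, 0], 0.03],
    [[0, 0, 0], [0, 0, 0], 0.03],
  ],
  grip_force=20,
)

```text
time: 7.32
eef_pos: [0.4471, -0.316, 0.0509]
tcp_rot: [1.0, -0.011, 0.001, 0.001]
contact_force: [-0.4, -0.6, 0.1]
opening: 0.346
finger_force: 0.0
```

Request:
drive_tool(
  moves=[
    [[0, 0, 0], [0, 0, -0.02], 0.03],
    [[0, 0, 0], [0, 0, -0.03], 0.03],
    [[0, 0, 0], [0, 0, -0.05], 0.03],
    [[0, 0, 0], [0, 0, -0.05], 0.03],
  ],
)

```text
time: 7.82
eef_pos: [0.4464, -0.3151, 0.2014]
tcp_rot: [1.0, -0.011, 0.0, 0.0]
contact_force: [0.2, -0.9, 0.0]
opening: 0.353
finger_force: 0.0
```

Request:
drive_tool(
  moves=[
    [[0, 0, 0], [-0.03, 0.05, -0.01], 0.03],
    [[0, 0, 0], [-0.03, 0.05, 0], 0.03],
    [[0, 0, 0], [0, 0.05, 0], 0.03],
    [[0, 0, 0], [0, 0, 0], 0.03],
  ],
)

```text
time: 8.32
eef_pos: [0.3821, -0.4669, 0.2102]
tcp_rot: [1.0, -0.013, 0.0, 0.001]
contact_force: [1.1, -0.2, 0.2]
opening: 0.35
finger_force: 0.0
```

Run:
```python
from h import *
T=ctrl.read_camera("top");S=ctrl.read_camera("side")
for col in("red","blue"):
    a,n=blob(T["image"],col,TB);b,m=blob(S["image"],col,SB)
    print(col,a,n,b,m)
    z=.041
    if n: print(" top",unproj(T,a,z))
    if m: print(" side",unproj(S,b,z-.004))
c1=cv2.resize(T["image"][182:244,350:430],None,fx=5,fy=5,interpolation=cv2.INTER_CUBIC)
c2=cv2.resize(S["image"][217:272,265:340],(400,310),interpolation=cv2.INTER_CUBIC)
cv2.imwrite("pics/b1.png",np.hstack([c1,c2])[...,::-1])
```

```text
red [377.66666667 222.125     ] 24 [290.63636364 228.22727273] 44
 top [ 0.44707995 -0.25330571  0.041     ]
 side [ 0.44454682 -0.25342972  0.037     ]
blue [401.36842105 222.05263158] 19 [291.95555556 240.42222222] 45
 top [ 0.44595506 -0.31527868  0.041     ]
 side [ 0.44281052 -0.31376592  0.037     ]
```

View pics/b1.png

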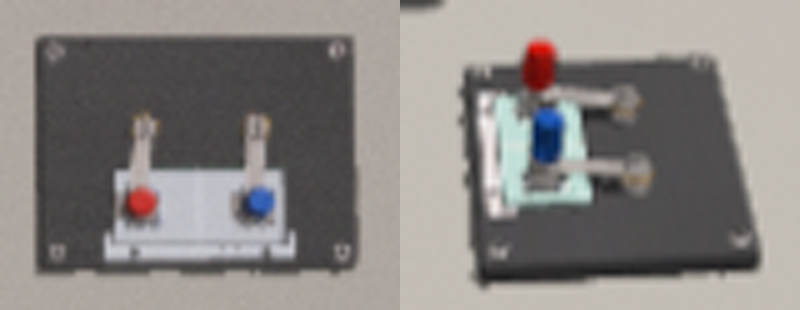

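Blue is now on the slide; its knob is at crop (259,202) and its screw at (256,127). With the height parallax this suggests a slight overshoot, so I'll measure the arm direction more precisely.

Run:
```python
from h import *
ims=[ctrl.read_camera("top") for _ in range(4)]
T=ims[0];G=np.mean([i["image"].astype(float).mean(2) for i in ims],0)
bg=np.median(G[190:200,365:415]);print("bg",bg)
for nm,x0,x1 in(("red",372,386),("blue",395,409)):
    pts=[]
    for r in range(203,217):
        w=np.clip(G[r,x0:x1]-bg-25,0,None)
        if w.sum()<60: continue
        u=(w*np.arange(x0,x1)).sum()/w.sum();p=unproj(T,(u,r),.020);pts.append((r,p[0],p[1],w.sum()))
    for p in pts:print(nm,p[0],np.round(p[1:3],4),round(p[3]))
```

```text
bg 72.95833333333334
red 206 [ 0.4907 -0.26  ] 184
red 207 [ 0.488  -0.2598] 191
red 208 [ 0.4853 -0.2595] 170
red 209 [ 0.4827 -0.2588] 128
red 210 [ 0.48   -0.2583] 188
red 211 [ 0.4774 -0.2582] 218
red 212 [ 0.4747 -0.2575] 234
red 213 [ 0.472  -0.2571] 252
red 214 [ 0.4694 -0.2569] 270
red 215 [ 0.4667 -0.2566] 304
red 216 [ 0.464  -0.2604] 968
blue 205 [ 0.4921 -0.319 ] 109
blue 206 [ 0.4894 -0.3201] 184
blue 207 [ 0.4867 -0.32  ] 183
blue 208 [ 0.4841 -0.3194] 164
blue 209 [ 0.4814 -0.3182] 119
blue 210 [ 0.4787 -0.3184] 212
blue 211 [ 0.4761 -0.3185] 255
blue 212 [ 0.4734 -0.3183] 262
blue 213 [ 0.4708 -0.3182] 265
blue 214 [ 0.4681 -0.3181] 264
blue 215 [ 0.4654 -0.3175] 272
blue 216 [ 0.4628 -0.3164] 841
```

Request:
drive_tool(
  moves=[
    [[0, 0, 0], [0, -0.05, 0], 0.03],
    [[0, 0, 0], [0.03, -0.05, 0], 0.03],
    [[0, 0, 0], [0.03, -0.05, 0.01], 0.03],
    [[0, 0, 0], [0, 0, 0.05], 0.03],
    [[0, 0, 0], [0, 0, 0.05], 0.03],
  ],
)

```text
time: 9.25
eef_pos: [0.4477, -0.3136, 0.0999]
tcp_rot: [1.0, -0.01, 0.001, 0.001]
contact_force: [0.5, -0.9, -0.7]
opening: 0.352
finger_force: 0.0
```

Request:
drive_tool(
  moves=[
    [[0, 0, 0], [0, 0, 0], 0.03],
    [[0, 0, 0], [0, 0, 0.03], 0.03],
    [[0, 0, 0], [0, 0, 0.02], 0.03],
    [[0, 0, 0], [0, 0, 0], 0.03],
    [[0, 0, 0], [0, 0, 0], 0.005],
  ],
)

```text
time: 9.88
eef_pos: [0.4475, -0.3162, 0.0523]
tcp_rot: [1.0, -0.011, 0.001, 0.001]
contact_force: [-1.6, -1.4, 2.4]
opening: 0.157
finger_force: 13.7
```

Request:
drive_tool(
  moves=[
    [[0, 0, 0], [0, 0, 0], 0.005],
    [[0, 0, 0], [0, 0, 0], 0.005],
    [[0, 0, 0], [0, 0, 0], 0.005],
  ],
)

```text
time: 10.25
eef_pos: [0.4474, -0.3162, 0.0521]
tcp_rot: [1.0, -0.011, 0.001, 0.001]
contact_force: [-1.6, 0.9, 6.8]
opening: 0.147
finger_force: 19.9
```

Request:
drive_tool(
  moves=[
    [[0, 0, 0], [0, 0, -0.004], 0.005],
    [[0, 0, 0], [0, 0, -0.002], 0.005],
    [[0, 0, -0.03], [0, 0.0015, 0], 0.005],
    [[0, 0, -0.02], [0, 0.0013, 0], 0.005],
    [[0, 0, 0], [0, 0, 0], 0.005],
  ],
  grip_force=35,
)

```text
time: 10.88
eef_pos: [0.4481, -0.3174, 0.0544]
tcp_rot: [1.0, 0.012, 0.003, 0.0]
contact_force: [9.9, -0.7, -12.4]
opening: 0.139
finger_force: 34.3
```

Request:
drive_tool(
  moves=[
    [[0, 0, 0], [0, 0, 0], 0.005],
    [[0, 0, 0], [0, 0, 0.003], 0.005],
    [[0, 0, 0], [0, 0, 0.0025], 0.005],
    [[0, 0, 0], [0, 0, 0], 0.03],
    [[0, 0, 0], [0, 0, 0], 0.03],
  ],
)

```text
time: 11.5
eef_pos: [0.446, -0.3179, 0.0504]
tcp_rot: [1.0, 0.013, -0.0, 0.0]
contact_force: [-0.5, -1.2, -0.5]
opening: 0.354
finger_force: 0.0
```

Request:
drive_tool(
  moves=[
    [[0, 0, 0], [0, 0, -0.02], 0.03],
    [[0, 0, 0], [0, 0, -0.03], 0.03],
    [[0, 0, 0], [0, 0, -0.05], 0.03],
    [[0, 0, 0], [-0.04, 0.03, -0.02], 0.03],
    [[0, 0, 0], [-0.03, 0.05, 0], 0.03],
  ],
)

```text
time: 12.12
eef_pos: [0.3784, -0.4006, 0.173]
tcp_rot: [1.0, 0.015, 0.001, 0.002]
contact_force: [0.5, -0.6, 0.1]
opening: 0.349
finger_force: 0.0
```

Request:
drive_tool(
  moves=[
    [[0, 0, 0], [0, 0.05, 0], 0.03],
    [[0, 0, 0], [0, 0.02, 0], 0.03],
    [[0, 0, 0], [0, 0, 0], 0.03],
  ],
)

```text
time: 12.5
eef_pos: [0.3796, -0.4708, 0.1699]
tcp_rot: [1.0, 0.012, -0.0, -0.0]
contact_force: [0.3, -0.0, -0.1]
opening: 0.347
finger_force: 0.0
```

```bash
cat > m.py <<'E'
from h import *
ims=[ctrl.read_camera("top") for _ in range(4)];S=ctrl.read_camera("side")
T=ims[0];G=np.mean([i["image"].astype(float).mean(2) for i in ims],0)
for col in("red","blue"):
    a,n=blob(T["image"],col,TB);b,m=blob(S["image"],col,SB)
    if n: print(col,a,n," top",unproj(T,a,.041))
    if m: print(col,b,m," side",unproj(S,b,.037))
for r in range(206,216):
    w=np.clip(G[r,395:409]-98,0,None);u=(w*np.arange(395,409)).sum()/w.sum();print(np.round(unproj(T,(u,r),.020)[:2],4),end=" ")
E
python3 m.py
```

```text
red [377.66666667 222.125     ] 24  top [ 0.44707995 -0.25330571  0.041     ]
red [290.63636364 228.22727273] 44  side [ 0.44454682 -0.25342972  0.037     ]
blue [402.05 222.1 ] 20  top [ 0.44579357 -0.3170563   0.041     ]
blue [291.95238095 241.0952381 ] 42  side [ 0.44253625 -0.31693181  0.037     ]
[ 0.4894 -0.32  ] [ 0.4867 -0.32  ] [ 0.4841 -0.3195] [ 0.4814 -0.3198] [ 0.4787 -0.3195] [ 0.4761 -0.3193] [ 0.4734 -0.3192] [ 0.4707 -0.3192] [ 0.4681 -0.3192] [ 0.4654 -0.3193]
```

Request:
drive_tool(
  moves=[
    [[0, 0, -0.18], [0, 0, 0], 0.03],
    [[0, 0, -0.18], [0, 0, 0], 0.03],
    [[0, 0, -0.18], [0, 0, 0], 0.03],
    [[0, 0, -0.18], [0, 0, 0], 0.03],
    [[0, 0, -0.18], [0, 0, 0], 0.03],
  ],
)

```text
time: 13.38
eef_pos: [0.3807, -0.4687, 0.1704]
tcp_rot: [0.893, 0.45, -0.0, -0.0]
contact_force: [0.1, 0.2, 0.7]
opening: 0.348
finger_force: 0.0
```

Request:
drive_tool(
  moves=[
    [[0, 0, -0.18], [0, 0, 0], 0.03],
    [[0, 0, -0.18], [0, 0, 0], 0.03],
    [[0, 0, -0.18], [0, 0, 0], 0.03],
    [[0, 0, -0.18], [0, 0, 0], 0.03],
    [[0, 0, -0.18], [0, 0, 0], 0.03],
  ],
)

```text
time: 14.0
eef_pos: [0.3807, -0.4687, 0.1704]
tcp_rot: [0.608, 0.794, 0.0, -0.0]
contact_force: [-0.0, -0.5, 0.3]
opening: 0.348
finger_force: 0.0
```

Request:
drive_tool(
  moves=[
    [[0, 0, -0.18], [0, 0, 0], 0.03],
    [[0, 0, -0.18], [0, 0, 0], 0.03],
    [[0, 0, -0.18], [0, 0, 0], 0.03],
    [[0, 0, -0.18], [0, 0, 0], 0.03],
    [[0, 0, -0.18], [0, 0, 0], 0.03],
  ],
)

```text
time: 14.62
eef_pos: [0.3807, -0.4687, 0.1704]
tcp_rot: [0.202, 0.979, 0.0, -0.0]
contact_force: [-0.5, -0.0, -0.6]
opening: 0.348
finger_force: 0.0
```

Request:
drive_tool(
  moves=[
    [[0, 0, -0.18], [0, 0, 0], 0.03],
    [[0, 0, -0.105], [0, 0, 0], 0.03],
    [[0, 0, 0], [0, 0, 0], 0.03],
  ],
)

```text
time: 15.0
eef_pos: [0.3807, -0.4689, 0.1704]
tcp_rot: [0.065, 0.998, 0.0, -0.0]
contact_force: [0.1, -0.1, 0.2]
opening: 0.349
finger_force: 0.0
```

Request:
drive_tool(
  moves=[
    [[0, 0, 0], [-0.0094, 0.0554, 0], 0.03],
    [[0, 0, 0], [-0.0094, 0.0554, 0], 0.03],
    [[0, 0, 0], [-0.0094, 0.0554, 0], 0.03],
    [[0, 0, 0], [-0.0094, 0.0555, 0], 0.03],
    [[0, 0, 0], [0, 0, 0.05], 0.034],
  ],
)

```text
time: 15.62
eef_pos: [0.45, -0.2534, 0.1244]
tcp_rot: [0.063, 0.998, -0.003, 0.005]
contact_force: [-0.2, -0.9, -0.8]
opening: 0.397
finger_force: 0.0
```

Request:
drive_tool(
  moves=[
    [[0, 0, 0], [0, 0, 0.04], 0.034],
    [[0, 0, 0], [0, 0, 0], 0.034],
    [[0, 0, 0], [0, 0, 0], 0.034],
  ],
)

```text
time: 16.0
eef_pos: [0.4472, -0.2554, 0.0818]
tcp_rot: [0.065, 0.998, -0.001, 0.001]
contact_force: [0.3, 0.0, 0.8]
opening: 0.396
finger_force: 0.0
```

Run:
```python
from h import *
S=ctrl.read_camera("side")
for d in(-.017,.017):
    print(proj(S,np.array([.4470,-.254+d,.063])))
c=cv2.resize(S["image"][190:280,255:345],(600,600),interpolation=cv2.INTER_CUBIC)
cv2.imwrite("pics/c1.png",c[...,::-1])
```

```text
[292.15320315 222.47978616]
[291.02236142 216.06412365]
```

View pics/c1.png

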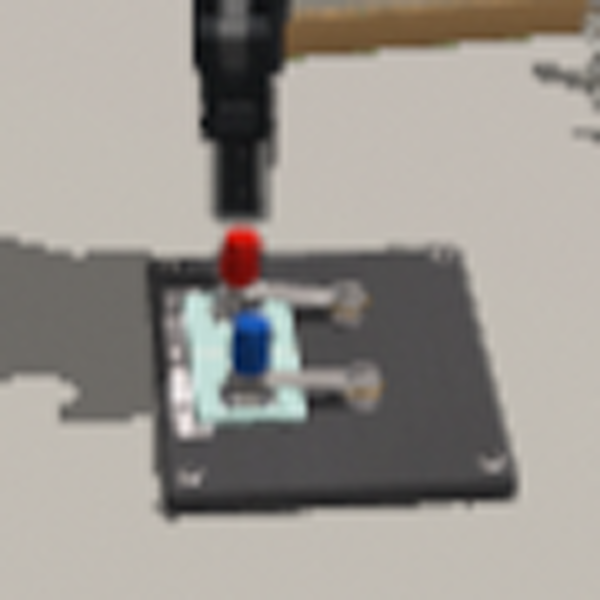

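The fingers are at (240,180), directly above the red knob at (240,255), and the blue knob is clear at (250,345). I'll descend and grip.

Request:
drive_tool(
  moves=[
    [[0, 0, 0], [0, 0.001, 0.015], 0.034],
    [[0, 0, 0], [0, 0, 0.0145], 0.034],
    [[0, 0, 0], [0, 0, 0], 0.034],
    [[0, 0, 0], [0, 0, 0], 0.005],
    [[0, 0, 0], [0, 0, 0], 0.005],
  ],
  grip_force=20,
)

```text
time: 16.68
eef_pos: [0.4466, -0.2539, 0.0509]
tcp_rot: [0.065, 0.998, -0.0, 0.0]
contact_force: [0.1, -0.3, -1.4]
opening: 0.147
finger_force: 20.5
```

Request:
drive_tool(
  moves=[
    [[0, 0, 0], [0, 0, 0], 0.005],
    [[0, 0, 0], [0, 0, 0], 0.005],
  ],
)

```text
time: 16.92
eef_pos: [0.4465, -0.2538, 0.0509]
tcp_rot: [0.065, 0.998, -0.0, 0.0]
contact_force: [-0.1, 0.6, -1.2]
opening: 0.147
finger_force: 20.5
```

Request:
drive_tool(
  moves=[
    [[0, 0, 0], [0, 0, -0.003], 0.005],
    [[0, 0, 0], [0, 0, -0.002], 0.005],
    [[0, 0, 0.14], [-0.0004, 0.0059, 0], 0.005],
    [[0, 0, 0.14], [-0.0004, 0.0059, 0], 0.005],
    [[0, 0, 0], [0, 0, 0], 0.005],
  ],
  grip_force=35,
)

```text
time: 17.55
eef_pos: [0.4511, -0.2432, 0.0548]
tcp_rot: [0.204, 0.979, -0.001, 0.003]
contact_force: [8.8, -4.6, -15.8]
opening: 0.136
finger_force: 34.3
```

Request:
drive_tool(
  moves=[
    [[0, 0, 0.14], [-0.0005, 0.0059, 0], 0.005],
    [[0, 0, 0.14], [-0.0005, 0.0059, 0], 0.005],
    [[0, 0, 0.14], [-0.0005, 0.0059, 0], 0.005],
    [[0, 0, 0], [0, 0, 0], 0.005],
  ],
)

```text
time: 18.05
eef_pos: [0.4607, -0.2299, 0.0546]
tcp_rot: [0.403, 0.915, -0.002, 0.003]
contact_force: [5.9, -9.6, -15.2]
opening: 0.143
finger_force: 34.3
```

Request:
drive_tool(
  moves=[
    [[0, 0, 0.14], [-0.002, 0.0058, 0], 0.005],
    [[0, 0, 0.14], [-0.0009, 0.0058, 0], 0.005],
    [[0, 0, 0.14], [-0.0004, 0.0058, 0], 0.005],
    [[0, 0, 0.14], [-0.0004, 0.0058, 0], 0.005],
    [[0, 0, 0], [0, 0, 0], 0.005],
  ],
)

```text
time: 18.68
eef_pos: [0.4803, -0.2203, 0.0538]
tcp_rot: [0.64, 0.768, -0.002, -0.001]
contact_force: [-0.3, -7.3, -10.7]
opening: 0.137
finger_force: 34.6
```

Request:
drive_tool(
  moves=[
    [[0, 0, 0.14], [-0.0008, 0.0059, 0], 0.005],
    [[0, 0, 0.14], [-0.0004, 0.0059, 0], 0.005],
    [[0, 0, 0.14], [-0.0004, 0.0059, 0], 0.005],
    [[0, 0, 0], [0, 0, 0], 0.005],
  ],
)

```text
time: 19.18
eef_pos: [0.4968, -0.2208, 0.0532]
tcp_rot: [0.786, 0.618, -0.003, -0.002]
contact_force: [-3.3, -5.3, -9.4]
opening: 0.144
finger_force: 34.8
```

Request:
drive_tool(
  moves=[
    [[0, 0, 0], [0, 0, 0.003], 0.005],
    [[0, 0, 0], [0, 0, 0.0035], 0.005],
    [[0, 0, 0], [0, 0, 0], 0.012],
    [[0, 0, 0], [0, 0, 0], 0.034],
    [[0, 0, 0], [0, 0, 0], 0.034],
  ],
  grip_force=20,
)

```text
time: 19.8
eef_pos: [0.5009, -0.2212, 0.0504]
tcp_rot: [0.786, 0.618, 0.001, 0.002]
contact_force: [-0.6, -0.3, -0.0]
opening: 0.4
finger_force: 0.0
```

Request:
drive_tool(
  moves=[
    [[0, 0, 0], [0, 0, -0.02], 0.034],
    [[0, 0, 0], [0, 0, -0.03], 0.034],
    [[0, 0, 0], [0, 0, -0.05], 0.034],
    [[0, 0, 0], [0, 0, -0.05], 0.034],
    [[0, 0, 0], [0.05, 0, 0], 0.034],
  ],
)

```text
time: 20.42
eef_pos: [0.515, -0.1754, 0.2063]
tcp_rot: [0.788, 0.616, 0.003, 0.007]
contact_force: [1.3, 1.6, -1.1]
opening: 0.398
finger_force: 0.0
```

Request:
drive_tool(
  moves=[
    [[0, 0, 0], [0.05, -0.02, 0], 0.034],
    [[0, 0, 0], [0.05, -0.02, 0], 0.034],
    [[0, 0, 0], [0.03, -0.02, 0], 0.034],
    [[0, 0, 0], [0, 0, 0], 0.034],
  ],
)

```text
time: 20.92
eef_pos: [0.4838, -0.0296, 0.1998]
tcp_rot: [0.785, 0.619, 0.001, 0.001]
contact_force: [0.1, -0.3, 0.1]
opening: 0.395
finger_force: 0.0
```

```bash
python3 m.py
python3 - <<'E'
from h import *
T=ctrl.read_camera("top");S=ctrl.read_camera("side")
c1=cv2.resize(T["image"][182:244,350:430],None,fx=5,fy=5,interpolation=cv2.INTER_CUBIC)
c2=cv2.resize(S["image"][217:272,265:340],(400,310),interpolation=cv2.INTER_CUBIC)
cv2.imwrite("pics/d1.png",np.hstack([c1,c2])[...,::-1])
E
```

```text
red [363.7826087  202.13043478] 23  top [ 0.50023893 -0.21860309  0.041     ]
red [310. 222.] 41  side [ 0.49709188 -0.22550369  0.037     ]
blue [402. 222.] 21  top [ 0.44605749 -0.3169352   0.041     ]
blue [291.92682927 241.19512195] 41  side [ 0.44243538 -0.31739447  0.037     ]
[ 0.4894 -0.32  ] [ 0.4867 -0.3201] [ 0.4841 -0.3195] [ 0.4814 -0.3198] [ 0.4787 -0.3195] [ 0.4761 -0.3193] [ 0.4734 -0.3192] [ 0.4707 -0.3192] [ 0.4681 -0.3192] [ 0.4654 -0.3193]
```

View pics/d1.png

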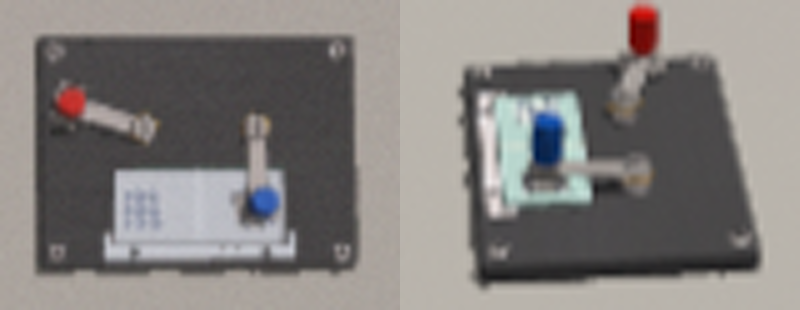

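The red clip is parked well off the glass, with its knob at (71,100). The blue clip holds its own end straight across at (264,201), and the slide hasn't moved.

```bash
python3 -c "
from plant import ctrl
print(ctrl.sign_off())"
```

```text
the job is handed in; nothing more can be done
None
```

The job is handed in: the blue clip holds its end of the slide, square to within about 0.02 rad by the camera, the red clip was then swung fully off the glass, the slide has not visibly moved, and it took about 21 s of the 48 s.

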